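Hold open the filling port of a parts counter

TASK

In the parts store, the bench counter's filling port is to be held open so that a colleague can pour parts in. Take the loose handle out of the wooden stand, push its steel pin down through the eyelet of the counter's swivel cover until the collar rests on the boss, then by that handle swing the cover counter-clockwise (seen from above) past the first two notches to the third, its pointer at the third stud and not driven on to the end stop. The cover springs shut when let go, so finish while still holding the handle there, and leave the plug, the blue bin and the carton where they are.

Things in the scene. Friction and masses are not known exactly. Their poses are not given: they have to be found in the camera images.
- handle: Loose handle upright in either socket of the stand: black grip 16 mm across, 65 mm tall, over a steel collar 22 mm across, 5 mm thick, over a steel pin 10 mm across, 30 mm long, chamfered foot; about 90 g. Origin: centre of the pin's foot, z up along the handle; collar 30 to 35 mm, grip 35 to 100 mm above it. In the stand the collar rests on the stand's top; it lifts straight out.
- stand: Fixed plywood block 150 x 60 x 45 mm (x, y, z), origin at the centre of its underside. Two sockets, 12 mm across, through its top at x = -45 and +45 mm, y = 0 of its own frame: one holds the handle, the other the plug.
- plug: Bystander: low mushroom plug in the stand's other socket, black head 30 mm across and 12 mm high on the stand's top. Origin at the foot of its 30 mm pin. Not to be moved.
- stud3 (a point): Top of the third stud. Three steel studs, 9 mm across, on the counter's top, 100 mm from the axis, mark the notches at 0.4, 0.8 and 1.2 rad counter-clockwise from the pointer's home direction; this is the last of them, fixed to the counter, where the pointer must end.
- counter: Fixed grey steel box 220 x 220 mm, top 90 mm above the bench, origin at the centre of its underside, chute on its -x side. On top turns the swivel cover: a hub 40 mm across at the centre, a steel disc that hides the port, and opposite it a flat arm with a square aluminium boss (34 x 34 mm, 20 mm thick) holding the eyelet; the arm ends in a pointer, 95 mm from the axis.
- axis (a point): Point on the cover's vertical turning axis, at the height of the boss's top (124 mm above the bench). Turns with the counter, not with the cover.
- eyelet (a point): Centre of the eyelet's mouth on the boss's top, 65 mm from the axis, 124 mm above the bench; moves with the cover, z up. Vertical through hole 12.5 mm across, chamfered 2 mm, 20 mm deep; counter's top 34 mm below the mouth. At home it lies 145 degrees counter-clockwise from the counter's +x, seen from the axis. Handle fully in: its origin is 30 mm below this point.
- cover (a joint): Cover angle, rad: 0 at home (port shut), growing counter-clockwise seen from above; notches at 0.4, 0.8, 1.2 (port fully open), end stop 1.5. The spring turns it back with 0.28 Nm at home, 0.40 Nm at 1.2; notches add a ripple of +-0.1 Nm (stiffest just after leaving one), too weak to keep it from springing back: 3 to 8 N at the handle.
- bin: Bystander: loose blue open storage bin 230 x 140 x 100 mm with a few bolts in it, origin at the centre of its underside.
- carton: Bystander: loose cardboard carton 130 x 160 x 90 mm, origin at the centre of its underside.

How it is judged:
By the outcome, as a careful person would: the job done as asked, in the order asked, and still so for the second after the job is handed in, while the arm keeps its last pose, push and grip.
It also fails if it takes over 56 s, if anything falls off the work surface, if the arm or the gripper's body presses on something with over 40 N, if the wrist force passes 120 N, or if a joint passes its speed limit or range.

ROBOT

A 6-joint arm with a two-finger parallel gripper is mounted at the origin on the work surface. World frame = base frame: x ahead of the robot, y to its left, z up, the work surface at z = 0. Lengths are in m, angles in rad, forces in N, time in s.
With the tool pointing down it reaches from about 0.35 to 0.975 m from the base axis. Payload 4.9 kg.
Tool frame: the origin (TCP) lies at the very end of the fingers, on their centre line; the grasp point (between the pads) lies manip.grip_point_offset behind it (manip.grip_point_offset is the distance from the TCP to the grasp point, in m); z points along the fingers, y is the line along which they close (so a half turn about z gives the same grasp; the last joint's range is limited). The gripper opens to 85 mm and grips with 20 to 120 N. Pads are 22 mm wide; open, the fingers measure 114 mm over their backs; the gripper's body (76 mm by 85 mm) begins 54 mm behind the grasp point. The pads swing forward as they close: fully open they stand 13 mm farther back than shut.
Start: joints at [1.182, 0.053, 1.613, -0, 1.476, -0.119], TCP at [0.167, 0.602, 0.231] pointing down, gripper open.
Joint ranges: [-3.01, 3.01], [-1.01, 2.22], [0.06, 2.58], [-1.02, 4.17], [0.09, 2.62], [-3.14, 3.14]. Speed limits (rad/s): [2.57, 2.57, 3.14, 3.14, 3.14, 3.14].

INTERFACE

Orientations are given as a unit quaternion [w, x, y, z].
In Python, from plant import manip gives the robot as it stands.
- The arm moves only by the shell command python3 -m crank 'ROWS' [OPENING]. ROWS is JSON, a list of rows, each an object of numbers: "x", "y", "z": the shift along the tool's x, y, z in cm; "turn": the turn about the tool's z in rad. In form: [{"x": .., "y": .., "z": .., "turn": ..}, ...]. A call has 1 to 5 rows; each row shifts and turns the commanded pose from where the row before left it, along the tool's axes as they then stand; what a row does not reach is not made up. A row lasts 1/10 s, in which the tool goes at most 50 mm and 8.59 degrees, less where a joint would pass 70% of its speed; a pose out of reach is approached as far as the arm can. A call with a gripper value outside its range is refused whole. OPENING is the opening in per cent of the stroke, from 0 (shut) to 100 (fully open), set as the call begins (- or left out, the last holds). The fingers move at their own pace and stop on an object; the grip force is fixed at half the most. Time passes only in rows, so rows that do not move let the fingers close. It gives the time, the measured TCP pose, the force, the opening and the grip force at its end, in the units of the state.
- manip.state(): the state, without advancing time (a new reading comes with each control period).
- manip.grab_frame(name): name is "side" or "top" or "wrist"; returns (picture, depth): 384x512x3 uint8, red, green, blue; 384x512 float32, m along the optical axis (not along the pixel's ray), 0 where there is no reading.
- manip.camera_model(name): a dict with "mtx" (3x3 intrinsics, pixels), "k1" (the pictures are not rectified: a ray, as slopes to the right and down, at radius r is drawn at 1 + k1 r^2 times it, then the intrinsics apply), "world_to_cam" (4x4, takes a point from world to camera coordinates). Camera axes: x right, y down, z forward; pixel columns grow to the right and rows downward; lengths in m; the calibration is good to about 2 mm. A picture is of the moment at which its call begins: read the wrist's pose just before it. camera_model takes no time and is no camera call; for the wrist camera it gives the pose at the moment of the call.
- manip.job_done(): hands the job in; it is judged then, once.
The state is a dict: "time": time; "joint_pos": joint angles; "joint_vel": joint speeds; "joint_efforts": joint torques, N m; "tool_pos": TCP position; "tool_rot": TCP orientation; "contact_force": force on the tool from outside, world axes, zero at the start; "ft_torque": the same for the moment, N m; "gripper_width": opening from 0.0 (shut) to 1.0 (fully open); "grasp_force": force on a finger pad.
Only numpy, scipy, OpenCV 4.12 (cv2) and the standard library are available. Lean on these libraries where they do the work, as an engineer would, in place of code of your own. Each camera call takes 0.05 s, during which the arm holds its last target. There are 200 camera calls.

## Working session

There is one attempt and no reset: what is moved stays moved. The work goes in short steps, Python scripts to look and compute and a shell command to move; the robot and the scene stay as the last step left them, time stands still between calls to the robot, and variables do not carry over. Pictures are saved under pics/ and viewed, at most 10 in all, crops included, and the job is handed in when it is done.

```bash
mkdir -p pics; ls; python3 - <<'E'
from plant import manip
import cv2,numpy as np
s=manip.state(); print(s['time'],s['tool_pos'],s['tool_rot'],manip.grip_point_offset)
ims=[]
for n in ("top","side"):
    p,d=manip.grab_frame(n); np.savez(f'pics/{n}.npz',p=p,d=d); m=manip.camera_model(n)
    print(n,m); cv2.imwrite(f'pics/{n}0.png',cv2.resize(p[:,:,::-1],(768,576)))
E
```

```text
pics
0.0 [0.16637851 0.60181059 0.2300709 ] [-2.49223838e-04  1.34516511e-01  9.90910826e-01 -9.90707772e-04] 0.0187
top {'mtx': array([[432.54678895,   0.        , 253.13984129],
       [  0.        , 432.54678895, 187.98069763],
       [  0.        ,   0.        ,   1.        ]]), 'k1': -0.01148245604365074, 'world_to_cam': array([[-0.01120104, -0.9999254 ,  0.00487248, -0.02404109],
       [-0.9976626 ,  0.01084694, -0.06746621,  0.56141813],
       [ 0.06740832, -0.00561679, -0.99770966,  1.49202909],
       [ 0.        ,  0.        ,  0.        ,  1.        ]])}
side {'mtx': array([[476.21283533,   0.        , 251.93919443],
       [  0.        , 476.21283533, 188.29159341],
       [  0.        ,   0.        ,   1.        ]]), 'k1': -0.17865420728055104, 'world_to_cam': array([[-0.92794028, -0.3726229 , -0.0088889 ,  0.48479533],
       [-0.19881886,  0.51500775, -0.83380938,  0.1859965 ],
       [ 0.31527432, -0.77195802, -0.5519809 ,  1.43839751],
       [ 0.        ,  0.        ,  0.        ,  1.        ]])}
```

View pics/top0.png

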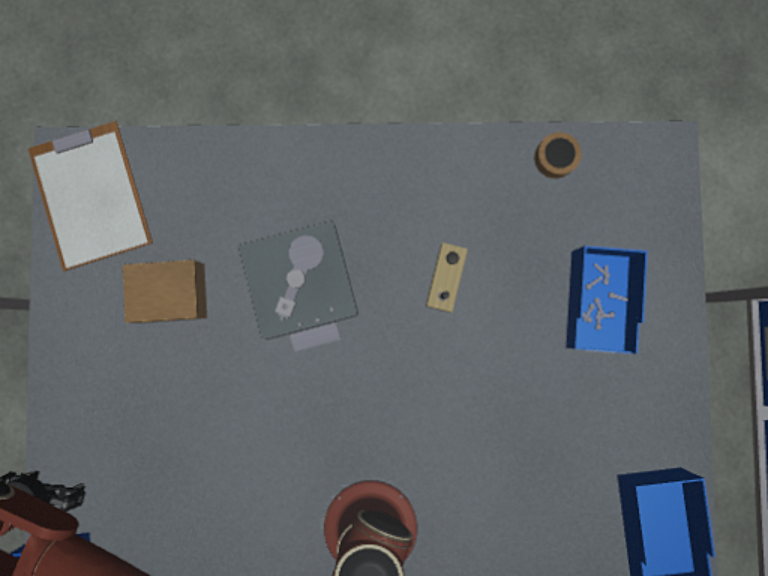

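View pics/side0.png

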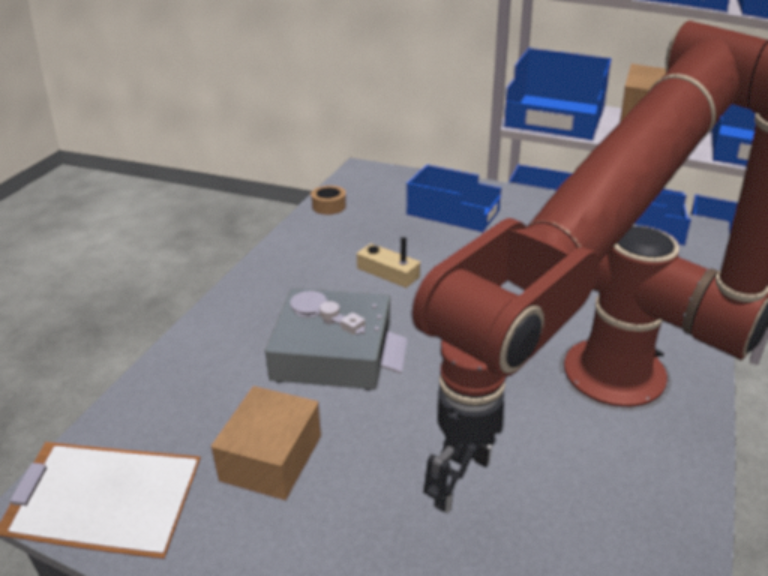

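Top view (768 scale): the handle is at about (445,295) and the plug at (453,258) in the stand. The counter has its hub at (295,278), disc at (306,252), boss/eyelet at (285,307) and studs at (299,324), (317,321) and (332,309). The side view confirms that the tall grip is in the stand's near socket.

```bash
cat > h.py <<'E'
import numpy as np,cv2
def undist(m,uv):
    K=m['mtx'];k=np.array([m['k1'],0,0,0.])
    return cv2.undistortPoints(np.array([[uv]],float),K,k)[0,0]
def ray(m,uv):
    T=m['world_to_cam'];R=T[:3,:3];c=-R.T@T[:3,3];x,y=undist(m,uv)
    return c,R.T@np.array([x,y,1])
def onplane(m,uv,z):
    c,d=ray(m,uv);return c+d*(z-c[2])/d[2]
def proj(m,P):
    T=m['world_to_cam'];return cv2.projectPoints(np.array([P],float),cv2.Rodrigues(T[:3,:3])[0],T[:3,3],m['mtx'],np.array([m['k1'],0,0,0.]))[0][0,0]
def blobs(mask,off=(0,0),amin=3):
    n,l,s,c=cv2.connectedComponentsWithStats(mask.astype(np.uint8))
    return [(c[i]+off,s[i]) for i in range(1,n) if s[i,4]>=amin]
E
python3 - <<'E'
from plant import manip
from h import *
np.set_printoptions(precision=4,suppress=True)
m=manip.camera_model('top');p=np.load('pics/top.npz')['p']
g=cv2.cvtColor(p,cv2.COLOR_RGB2GRAY)
# stand by colour, dark things in it
x0,y0,x1,y1=275,155,320,215
c=p[y0:y1,x0:x1].astype(int)
st=(c[...,0]-c[...,2]>25)
dk=(c.max(2)<70)
for b,s in blobs(dk,(x0,y0)): print('dark',b,s, onplane(m,b,.115),onplane(m,b,.057))
full=(st|dk).astype(np.uint8)
cn=max(cv2.findContours(full,0,1)[0],key=cv2.contourArea)
r=cv2.minAreaRect(cn.astype(np.float32)+[x0,y0]);print('stand',r)
P=[onplane(m,q,.045) for q in cv2.boxPoints(r)];print(np.array(P),[np.linalg.norm(P[i]-P[i-1]) for i in range(4)],np.mean(P,0))
# bright things on the counter
x0,y0,x1,y1=155,145,242,235
c=g[y0:y1,x0:x1]
for t in (125,150):
  for b,s in blobs(c>t,(x0,y0),2): print(t,'bright',b,s,onplane(m,b,.124)[:2],onplane(m,b,.1)[:2])
cr=cv2.resize(p[140:240,150:320,::-1],None,fx=4.6,fy=4.6,interpolation=cv2.INTER_CUBIC);cv2.imwrite('pics/crop.png',cr)
E
```

```text
dark [301.     171.1842] [23 13  7  8 38] [ 0.6082 -0.1874  0.115 ] [ 0.6143 -0.1942  0.057 ]
dark [295.7143 196.2857] [19 40  5  4 14] [ 0.5259 -0.1685  0.115 ] [ 0.5287 -0.1746  0.057 ]Traceback (most recent call last):
  File "<stdin>", line 14, in <module>
cv2.error: OpenCV(4.12.0) /io/opencv/modules/imgproc/src/convhull.cpp:143: error: (-215:Assertion failed) total >= 0 && (depth == CV_32F || depth == CV_32S) in function 'convexHull'
```

```bash
python3 - <<'E'
from plant import manip
from h import *
np.set_printoptions(precision=4,suppress=True)
m=manip.camera_model('top');p=np.load('pics/top.npz')['p']
g=cv2.cvtColor(p,cv2.COLOR_RGB2GRAY)
x0,y0,x1,y1=275,155,320,215
c=p[y0:y1,x0:x1].astype(int)
full=((c[...,0]-c[...,2]>25)|(c.max(2)<70)).astype(np.uint8)
cn=max(cv2.findContours(full,0,1)[0],key=cv2.contourArea)
r=cv2.minAreaRect((cn+np.array([x0,y0])).astype(np.float32));print('stand',r)
P=[onplane(m,q,.045) for q in cv2.boxPoints(r)];print([np.linalg.norm(P[i]-P[i-1]) for i in range(4)],np.mean(P,0))
x0,y0,x1,y1=155,145,242,235
c=g[y0:y1,x0:x1]
for t in (125,150):
  for b,s in blobs(c>t,(x0,y0),2): print(t,'bright',b,s,onplane(m,b,.124)[:2],onplane(m,b,.1)[:2])
cr=cv2.resize(p[140:240,150:320,::-1],None,fx=4.6,fy=4.6,interpolation=cv2.INTER_CUBIC);cv2.imwrite('pics/crop.png',cr)
E
```

```text
stand ((297.6176452636719, 184.5294189453125), (17.46256446838379, 43.413875579833984), 14.03624439239502)
[np.float64(0.05976988321770676), np.float64(0.14992062564694125), np.float64(0.060176596117388396), np.float64(0.1498658230932216)] [ 0.5698 -0.1832  0.045 ]
125 bright [199.2232 179.1054] [ 29  13  31  53 569] [0.5849 0.1454] [0.587  0.1483]
125 bright [195.     194.8889] [39 48  4  5  9] [0.5336 0.1593] [0.5349 0.1624]
125 bright [220.3333 205.6667] [65 60  2  2  3] [0.4977 0.0773] [0.4984 0.079 ]
125 bright [211.3333 212.6667] [56 67  2  2  3] [0.4754 0.1066] [0.4757 0.1088]
125 bright [208.8769 223.6192] [ 39  71  32  17 260] [0.4402 0.1147] [0.4398 0.117 ]
150 bright [187.3333 199.3333] [32 54  2  2  3] [0.5194 0.1842] [0.5205 0.1877]
```

View pics/crop.png

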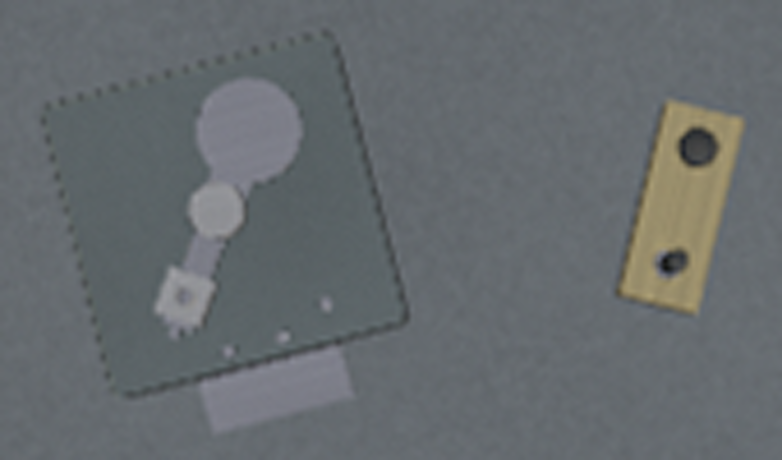

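Crop (4.6x): hub (216,209), eyelet (184,296), studs (229,352), (283,337) and (326,304). The counter corners are (40,105), (330,32), (408,322) and (128,397), the handle top about (676,258) and the plug (698,147). The chute is on the robot's side.

```bash
python3 - <<'E'
from plant import manip
from h import *
from scipy.optimize import least_squares
np.set_printoptions(precision=4,suppress=True)
m=manip.camera_model('top');ms=manip.camera_model('side')
px=lambda a:(np.array(a)+.5)/4.6-.5+[150,140]
C=np.array([onplane(m,px(a),.09) for a in [(42,107),(330,32),(408,322),(128,397)]])
print('counter',C.mean(0),[np.linalg.norm(C[i]-C[i-1]) for i in range(4)])
e=[C[1]+C[0]-C[2]-C[3]];yaw=np.arctan2(e[0][1],e[0][0]);print('yaw',yaw)
hub=onplane(m,px((216,209)),.124);ey=onplane(m,px((184,296)),.124)
S=[onplane(m,px(a),.1) for a in [(229,352),(283,337),(326,304)]]
print('hub',hub,'ey',ey,np.linalg.norm(ey-hub),np.arctan2(*(ey-hub)[1::-1]))
for i,s in enumerate(S): print(s, np.linalg.norm((s-hub)[:2]),np.arctan2(*(s-hub)[1::-1])%6.283-.4*(i+1))
# joint fit axis + home angle
def f(q):
    u=lambda a,r:q[:2]+r*np.array([np.cos(a),np.sin(a)])
    r=[u(q[2],.065)-ey[:2]]+[u(q[2]+.4*(i+1),.1)-S[i][:2] for i in range(3)]+[q[:2]-C.mean(0)[:2], [.03*(q[2]-yaw-2.5307)]*1]
    return np.concatenate(r)
r=least_squares(f,[.58,.15,2.8]);q=r.x;print('axis,home',q,r.fun*1e3)
E=q[:2]+.065*np.array([np.cos(q[2]),np.sin(q[2])]);a=q[2]+1.2;print('eyelet',E,'target',q[:2]+.065*np.array([np.cos(a),np.sin(a)]))
print('top px handle',onplane(m,px((676,258)),.115),'plug',onplane(m,px((698,147)),.057))
# side crosscheck: grip top
im=np.load('pics/side.npz')['p'];c=im[150:180,255:285].astype(int)
for b,s in blobs(c.max(2)<70,(255,150)):print('side',b,s)
for P in [(.5263,-.1709,.115),(.5263,-.1709,.05),(*E,.124)]:print(proj(ms,P))
E
```

```text
counter [0.5646 0.1505 0.09  ] [np.float64(0.2196267314634502), np.float64(0.21597226612727663), np.float64(0.2185880245757221), np.float64(0.20831395395946056)]
yaw 0.27145068006214346
hub [0.5656 0.1541 0.124 ] ey [0.5044 0.1768 0.124 ] 0.06528243145722469 2.786683077688993
[0.4648 0.1481 0.1   ] 0.1010211484207737 2.8011591700562577
[0.475  0.1094 0.1   ] 0.10098333264982338 2.7999003022474254
[0.4983 0.0785 0.1   ] 0.1012106237533762 2.784947224190299
axis,home [0.5651 0.152  2.7767] [ 0.0157 -1.6322  0.4247  0.3814 -0.6067  0.403  -0.3008 -0.6737  0.4672
  1.5215 -0.7637]
eyelet [0.5044 0.1752] target [0.5215 0.1038]
top px handle [ 0.5278 -0.1714  0.115 ] plug [ 0.613  -0.1953  0.057 ]
side [268.5484 165.9032] [13  9  3 15 31]
[268.7431 159.1248]
[268.56   174.8218]
[234.9948 213.0576]
```

```bash
python3 -m crank '[{"x":-1.5,"y":-1.7},{"x":-2.7,"y":-3.2},{"x":-2.7,"y":-3.2},{"x":-2.7,"y":-3.2},{"x":-2.7,"y":-3.2}]' 100
python3 -m crank '[{"x":-2.7,"y":-3.2},{"x":-2.7,"y":-3.2},{"x":-2.7,"y":-3.2},{"x":-2.7,"y":-3.2},{"x":-2.7,"y":-3.2}]'
```

```text
schema error: expected keys x, y, z, turn
schema error: expected keys x, y, z, turn
```

All keys are required.

```bash
python3 -m crank '[{"x":-1.5,"y":-1.7,"z":0,"turn":0},{"x":-2.7,"y":-3.2,"z":0,"turn":0},{"x":-2.7,"y":-3.2,"z":0,"turn":0},{"x":-2.7,"y":-3.2,"z":0,"turn":0},{"x":-2.7,"y":-3.2,"z":0,"turn":0}]' 100
python3 -m crank '[{"x":-2.7,"y":-3.2,"z":0,"turn":0},{"x":-2.7,"y":-3.2,"z":0,"turn":0},{"x":-2.7,"y":-3.2,"z":0,"turn":0},{"x":-2.7,"y":-3.2,"z":0,"turn":0},{"x":-2.7,"y":-3.2,"z":0,"turn":0}]'
```

```text
time: 0.6
tool_pos: [0.2466, 0.4281, 0.2307]
tool_rot: [-0.0, 0.134, 0.991, -0.0]
contact_force: [1.0, 1.5, -0.2]
gripper_width: 0.997
grasp_force: 0.0
time: 1.1
tool_pos: [0.334, 0.238, 0.2309]
tool_rot: [-0.0, 0.134, 0.991, -0.0]
contact_force: [0.5, -0.3, -0.9]
gripper_width: 1.0
grasp_force: 0.0
```

```bash
python3 -m crank '[{"x":-3,"y":-3.5,"z":0,"turn":0},{"x":-3,"y":-3.5,"z":0,"turn":0},{"x":-3,"y":-3.5,"z":0,"turn":0},{"x":-3,"y":-3.5,"z":0,"turn":0},{"x":-3,"y":-3.5,"z":0,"turn":0}]'
python3 -m crank '[{"x":-3,"y":-3.5,"z":0,"turn":0},{"x":-3,"y":-3.5,"z":0,"turn":0},{"x":-3,"y":-3.5,"z":0,"turn":0},{"x":-3,"y":-3.5,"z":0,"turn":0},{"x":-2,"y":-2.3,"z":0,"turn":0}]'
python3 -m crank '[{"x":-0.5,"y":-0.6,"z":0,"turn":0},{"x":0,"y":0,"z":0,"turn":0},{"x":0,"y":0,"z":0,"turn":0}]'
python3 - <<'E'
from plant import manip
from h import *
np.set_printoptions(precision=4,suppress=True)
s=manip.state();print(s['time'],s['tool_pos'],s['tool_rot'],s['joint_pos'])
m=manip.camera_model('wrist');p,d=manip.grab_frame('wrist');np.savez('pics/w1.npz',p=p,d=d,K=m['mtx'],k=m['k1'],T=m['world_to_cam'])
print(m)
for P in [(.5265,-.171,.115),(.5265,-.171,.045),(.614,-.195,.057)]:print(proj(m,P))
cv2.imwrite('pics/w1.png',p[:,:,::-1])
E
```

```text
time: 1.6
tool_pos: [0.4321, 0.0291, 0.231]
tool_rot: [0.0, 0.135, 0.991, 0.0]
contact_force: [0.5, -0.0, 0.6]
gripper_width: 0.998
grasp_force: 0.0
time: 2.1
tool_pos: [0.5237, -0.1662, 0.2306]
tool_rot: [-0.0, 0.136, 0.991, -0.0]
contact_force: [0.6, 1.0, 0.1]
gripper_width: 0.996
grasp_force: 0.0
time: 2.4
tool_pos: [0.5261, -0.1695, 0.2309]
tool_rot: [-0.001, 0.134, 0.991, 0.0]
contact_force: [-0.2, 0.8, 0.1]
gripper_width: 1.0
grasp_force: 0.0
2.4 [ 0.5261 -0.1695  0.2309] [-0.0005  0.1342  0.991   0.0004] [-0.4466 -0.1188  1.7811  0.0004  1.4805 -1.7483]
{'mtx': array([[325.6806,   0.    , 255.9368],
       [  0.    , 325.6806, 195.5916],
       [  0.    ,   0.    ,   1.    ]]), 'k1': -0.08643770457073302, 'world_to_cam': array([[ 0.2657,  0.9641,  0.002 ,  0.0228],
       [ 0.9112, -0.2518,  0.3262, -0.5651],
       [ 0.315 , -0.0849, -0.9453,  0.2013],
       [ 0.    ,  0.    ,  0.    ,  1.    ]])}
[253.6262 189.8294]
[253.9463 169.0375]
[254.1751 251.973 ]
```

View pics/w1.png

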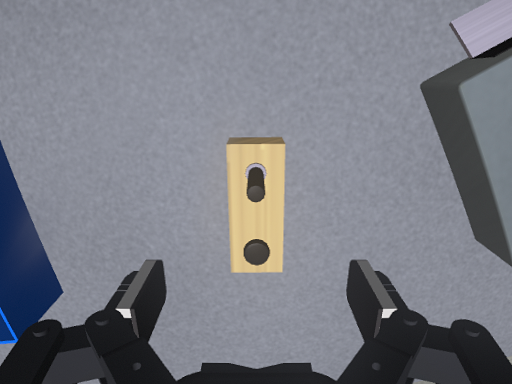

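Wrist view: the handle's top is at about (256,192), its collar at (256,170) and the plug at (257,252). The fingers are symmetric about column 256, so the handle is centred along the closing line.

```bash
python3 - <<'E'
from h import *
np.set_printoptions(precision=4,suppress=True)
z=np.load('pics/w1.npz');m=dict(mtx=z['K'],k1=float(z['k']),world_to_cam=z['T']);p=z['p'];d=z['d']
c=p[160:270,235:280].astype(int)
for b,s in blobs(c.max(2)<75,(235,160),10):print('dark',b,s)
# plug head top & handle top (end disc = bottom part of the grip blob)
b=[b for b in blobs(c.max(2)<75,(235,160),10)]
s=b[0][1]; L,T,W,H=s[:4]; cx=235+L+(W-1)/2; cy=160+T+H-1-W/2+.5
print('top disc',cx,cy,onplane(m,(cx,cy),.115),'plug',onplane(m,b[1][0],.0565), d[int(cy)-5:int(cy)+6:2,int(cx)])
# stand top: colour
cc=p[120:290,210:300].astype(int);k=(cc[...,0]-cc[...,2]>30)&(cc[...,0]>170)
r=cv2.minAreaRect(np.argwhere(k)[:,::-1].astype(np.float32)+np.float32([210,120]));print(r)
P=np.array([onplane(m,q,.045) for q in cv2.boxPoints(r)]);print(P.mean(0),[np.linalg.norm(P[i]-P[i-1]) for i in range(4)])
e=P[np.argsort(P[:,0])];v=(e[2]+e[3]-e[0]-e[1]);v/=np.linalg.norm(v);print('handle by stand',P.mean(0)-.045*v,'plug',P.mean(0)+.045*v)
E
```

```text
dark [255.8376 181.7806] [ 12   7  18  35 351]
dark [256.52 252.65] [  9  79  25  26 400]
top disc 255.5 192.5 [ 0.5292 -0.1701  0.115 ] plug [ 0.6158 -0.1928  0.0565] [0.2722 0.2713 0.2721 0.2723 0.2735 0.2746]
((255.0, 208.0), (128.0, 58.0), 90.0)
[ 0.5739 -0.183   0.045 ] [np.float64(0.15030117363118528), np.float64(0.059027862144432015), np.float64(0.1503424078874404), np.float64(0.0679608783535584)]
handle by stand [ 0.5305 -0.171   0.045 ] plug [ 0.6172 -0.195   0.045 ]
```

```bash
python3 -m crank '[{"x":-0.3,"y":0,"z":2,"turn":0},{"x":0,"y":0,"z":4,"turn":0},{"x":0,"y":0,"z":4,"turn":0},{"x":0,"y":0,"z":3,"turn":0},{"x":0,"y":0,"z":2,"turn":0}]'
python3 -m crank '[{"x":0,"y":0,"z":1.3,"turn":0},{"x":0,"y":0,"z":0.7,"turn":0},{"x":0,"y":0,"z":0,"turn":0},{"x":0,"y":0,"z":0,"turn":0}]'
python3 -m crank '[{"x":0,"y":0,"z":0,"turn":0},{"x":0,"y":0,"z":0,"turn":0},{"x":0,"y":0,"z":0,"turn":0},{"x":0,"y":0,"z":0,"turn":0},{"x":0,"y":0,"z":0,"turn":0}]' 0
python3 -m crank '[{"x":0,"y":0,"z":0,"turn":0},{"x":0,"y":0,"z":0,"turn":0},{"x":0,"y":0,"z":0,"turn":0},{"x":0,"y":0,"z":0,"turn":0},{"x":0,"y":0,"z":0,"turn":0}]'
```

```text
time: 2.95
tool_pos: [0.5277, -0.169, 0.0786]
tool_rot: [-0.002, 0.134, 0.991, 0.001]
contact_force: [0.0, 0.1, -0.0]
gripper_width: 1.002
grasp_force: 0.0
time: 3.35
tool_pos: [0.5303, -0.1715, 0.0627]
tool_rot: [0.001, 0.134, 0.991, -0.0]
contact_force: [0.3, 0.8, 1.6]
gripper_width: 0.999
grasp_force: 0.0
time: 3.85
tool_pos: [0.5297, -0.1714, 0.0616]
tool_rot: [0.0, 0.135, 0.991, -0.0]
contact_force: [1.3, -0.7, -0.4]
gripper_width: 0.169
grasp_force: 58.4
time: 4.35
tool_pos: [0.5297, -0.1714, 0.0616]
tool_rot: [0.0, 0.134, 0.991, -0.0]
contact_force: [-0.3, -0.1, 2.3]
gripper_width: 0.168
grasp_force: 58.4
```

```bash
python3 -m crank '[{"x":0,"y":0,"z":-0.5,"turn":0},{"x":0,"y":0,"z":-1.5,"turn":0},{"x":0,"y":0,"z":-2.5,"turn":0},{"x":0,"y":0,"z":-3.5,"turn":0},{"x":0,"y":0,"z":-3.5,"turn":0}]'
python3 -m crank '[{"x":0,"y":0,"z":-3.5,"turn":0},{"x":0,"y":0,"z":-1.5,"turn":0},{"x":0.6,"y":1.8,"z":-0.5,"turn":0},{"x":1.2,"y":3.3,"z":0,"turn":0},{"x":1.2,"y":3.3,"z":0,"turn":0}]'
python3 -m crank '[{"x":1.2,"y":3.3,"z":0,"turn":0},{"x":1.2,"y":3.3,"z":0,"turn":0},{"x":1.2,"y":3.3,"z":0,"turn":0},{"x":1.2,"y":3.3,"z":0,"turn":0},{"x":1.2,"y":3.3,"z":0,"turn":0}]'
python3 -m crank '[{"x":1.2,"y":3.3,"z":0,"turn":0},{"x":0.9,"y":2.6,"z":0,"turn":0},{"x":0.6,"y":2,"z":0,"turn":0},{"x":0,"y":0,"z":0,"turn":0.1},{"x":0,"y":0,"z":0,"turn":0}]'
python3 -m crank '[{"x":0,"y":0,"z":0,"turn":0},{"x":0,"y":0,"z":0,"turn":0}]'
python3 - <<'E'
from plant import manip
from h import *
np.set_printoptions(precision=4,suppress=True)
s=manip.state();print(s['time'],s['tool_pos'],s['tool_rot'],s['joint_pos'])
m=manip.camera_model('wrist');p,d=manip.grab_frame('wrist');np.savez('pics/w2.npz',p=p,d=d,K=m['mtx'],k=m['k1'],T=m['world_to_cam'])
for P in [(.5044,.1755,.124),(.565,.153,.124),(*s['tool_pos'][:2],s['tool_pos'][2]-.046)]:print(proj(m,P))
cv2.imwrite('pics/w2.png',p[:,:,::-1])
E
```

```text
time: 4.85
tool_pos: [0.5287, -0.171, 0.1777]
tool_rot: [-0.001, 0.134, 0.991, 0.0]
contact_force: [0.8, -0.6, -1.4]
gripper_width: 0.168
grasp_force: 58.5
time: 5.35
tool_pos: [0.5223, -0.0817, 0.2309]
tool_rot: [-0.001, 0.135, 0.991, 0.0]
contact_force: [0.7, 1.2, -0.9]
gripper_width: 0.173
grasp_force: 58.6
time: 5.85
tool_pos: [0.5081, 0.094, 0.2305]
tool_rot: [-0.001, 0.135, 0.991, -0.0]
contact_force: [0.2, 0.2, -0.7]
gripper_width: 0.171
grasp_force: 58.6
time: 6.35
tool_pos: [0.5033, 0.1765, 0.2304]
tool_rot: [-0.001, 0.183, 0.983, -0.0]
contact_force: [0.1, -0.2, -0.7]
gripper_width: 0.173
grasp_force: 58.7
time: 6.55
tool_pos: [0.504, 0.1755, 0.231]
tool_rot: [-0.0, 0.184, 0.983, -0.0]
contact_force: [-0.6, 0.5, -1.0]
gripper_width: 0.171
grasp_force: 58.7
6.55 [0.504  0.1755 0.231 ] [-0.0003  0.1836  0.983  -0.0002] [ 0.1957 -0.1665  1.8238 -0.0001  1.485  -1.0059]
[255.442  192.8187]
[256.4725 262.4811]
[255.1349 222.8003]
```

View pics/w2.png

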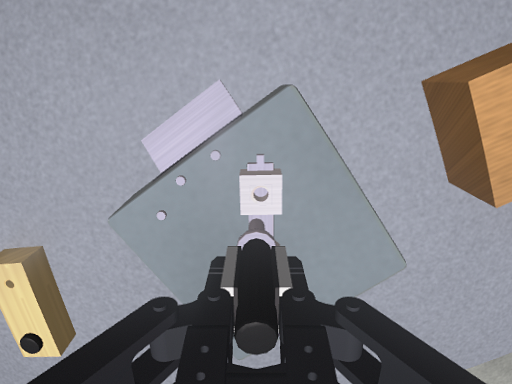

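Wrist view: the eyelet is at about (261,194) on the boss, the pin's foot at about (257,223), and the studs at (215,155), (181,181) and (161,215). The handle is held upright.

```bash
python3 - <<'E'
from h import *
np.set_printoptions(precision=4,suppress=True)
z=np.load('pics/w2.npz');m=dict(mtx=z['K'],k1=float(z['k']),world_to_cam=z['T']);p=z['p'];g=cv2.cvtColor(p,cv2.COLOR_RGB2GRAY)
print(g[186:204:1,252:272:1]); print(g[214:236,244:270])
k=g[160:222,225:300]>195
for b,s in blobs(k,(225,160),50):print('boss',b,s,onplane(m,b,.124))
E
```

```text
[[220 220 221 220 219 216 216 219 220 221 221 222 221 222 222 222 221 221
  222 219]
 [221 222 219 216 217 222 217 212 207 206 217 223 226 227 224 224 223 224
  224 221]
 [225 222 220 218 214 204 198 195 194 195 200 198 200 222 229 227 227 226
  226 223]
 [226 222 217 209 200 198 196 195 194 196 200 196 191 193 213 226 229 229
  230 226]
 [222 216 208 198 197 199 197 195 195 196 199 196 192 192 202 222 228 227
  228 223]
 [219 214 204 196 198 199 197 195 194 195 199 197 192 193 197 197 218 228
  227 223]
 [218 197 189 198 199 198 197 195 193 195 199 197 193 195 200 167 196 227
  227 223]
 [218 165 147 190 200 200 197 195 193 194 198 197 194 197 182 139 193 227
  225 222]
 [223 167 114 176 204 201 198 196 195 195 199 198 197 191 155 120 174 219
  225 220]
 [225 170  99 125 165 195 202 198 196 198 202 202 182 148 129 120 197 230
  227 221]
 [225 194 129 108 114 132 167 182 181 183 177 151 132 129 127 135 201 229
  227 223]
 [224 192 131 105 112 113 118 123 125 129 130 129 129 130 125 174 221 227
  227 224]
 [223 226 197 135 110 113 116 119 121 124 126 129 129 128 139 204 229 226
  225 
[... 2269 characters left out ...]
1 200 193 194]
 [146 135 113 102 106 107 108 109 111 111 113 120 124 117 110 105 105 105
  104 101  98  97 111 172 198 196]
 [136 118 112 113 114 115 117 124 131 148 170 187 193 183 163 139 123 115
  107 102 102 100  97 111 138 180]
 [113 112 115 123 131 148 168 185 198 201 201 202 201 200 201 201 194 188
  166 144 126 107 100  96  97 148]
 [111 138 167 182 194 199 198 198 197 197 196 195 194 195 195 196 196 197
  197 197 199 190 161 116  92  92]
 [145 184 195 193 192 193 192 192 192 192 191 190 191 191 190 191 191 191
  191 192 192 194 194 175 124  90]]
boss [257.9535 165.3488] [26  0 13 10 86] [0.4838 0.1856 0.124 ]
boss [260.5468 194.6549] [  14   15   43   47 1582] [0.5074 0.1788 0.124 ]
```

```bash
cat > rel.py <<'E'
from h import *
import sys
np.set_printoptions(precision=4,suppress=True)
def rel(f,e,foot,zf,Q):
    z=np.load(f);m=dict(mtx=z['K'],k1=float(z['k']),world_to_cam=z['T'])
    E=onplane(m,e,.124);F=onplane(m,foot,zf);a=2*np.arctan2(Q[2],Q[1])
    X=np.array([np.cos(a),np.sin(a)]);Y=np.array([np.sin(a),-np.cos(a)]);d=(E-F)[:2]
    print('eyelet',E,'foot',F,'yang',np.arctan2(Y[1],Y[0]),'move tool x,y cm',d@X*100,d@Y*100)
E
python3 - <<'E'
from rel import *
rel('pics/w2.npz',(260.3,194.3),(256.05,223.2),.185,[0,.1836,.983,0])
E
```

```text
eyelet [0.507  0.1787 0.124 ] foot [0.5044 0.1759 0.185 ] yang 1.2015010212129744 move tool x,y cm -0.14189653222875276 0.35264126752192315
```

```bash
python3 -m crank '[{"x":-0.1,"y":0.3,"z":0.5,"turn":0},{"x":0,"y":0,"z":1.5,"turn":0},{"x":0,"y":0,"z":1.7,"turn":0},{"x":0,"y":0,"z":1,"turn":0},{"x":0,"y":0,"z":0.4,"turn":0}]'
python3 -m crank '[{"x":0,"y":0,"z":0,"turn":0},{"x":0,"y":0,"z":0,"turn":0},{"x":0,"y":0,"z":0,"turn":0}]'
python3 - <<'E'
from plant import manip
from h import *
np.set_printoptions(precision=4,suppress=True)
s=manip.state();print(s['time'],s['tool_pos'],s['tool_rot'])
m=manip.camera_model('wrist');p,d=manip.grab_frame('wrist');np.savez('pics/w3.npz',p=p,d=d,K=m['mtx'],k=m['k1'],T=m['world_to_cam'])
for P in [(.507,.1787,.124),(*s['tool_pos'][:2],s['tool_pos'][2]-.046)]:print(proj(m,P))
q,_=manip.grab_frame('side')
a=cv2.resize(p[160:270,200:310,::-1],(440,440),interpolation=cv2.INTER_CUBIC);b=cv2.resize(q[170:230,205:255,::-1],(352,440),interpolation=cv2.INTER_CUBIC)
cv2.imwrite('pics/w3.png',np.hstack([a,b]))
E
```

```text
time: 7.1
tool_pos: [0.505, 0.1781, 0.1777]
tool_rot: [-0.002, 0.184, 0.983, -0.001]
contact_force: [-1.0, 0.5, -1.7]
gripper_width: 0.167
grasp_force: 58.8
time: 7.4
tool_pos: [0.5067, 0.1785, 0.1813]
tool_rot: [0.001, 0.184, 0.983, 0.0]
contact_force: [-0.6, -0.5, -0.4]
gripper_width: 0.171
grasp_force: 58.8
7.4 [0.5067 0.1785 0.1813] [0.0008 0.1838 0.983  0.0003]
[255.4183 216.0566]
[255.0431 222.7196]
```

View pics/w3.png

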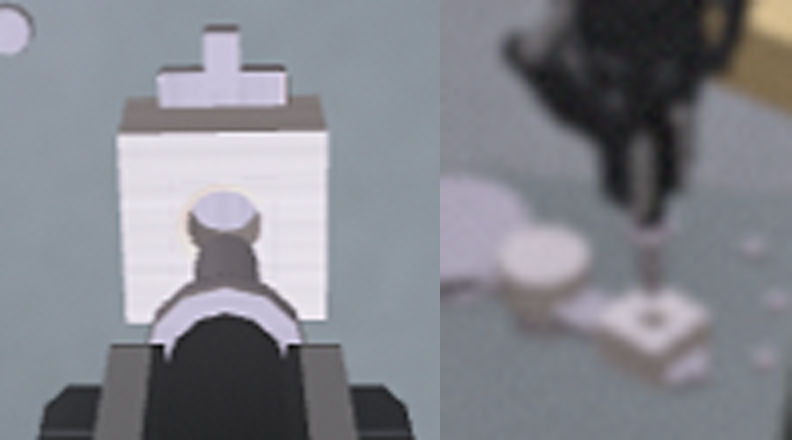

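Left (4x crop of the wrist view): hole centre at about (223,226), pin centre column about 227, so the pin is about 0.6 mm too far in +y. The side view on the right agrees, with the pin directly over the eyelet.

```bash
python3 -m crank '[{"x":0,"y":-0.06,"z":0.2,"turn":0},{"x":0,"y":0,"z":0.4,"turn":0},{"x":0,"y":0,"z":0.4,"turn":0},{"x":0,"y":0,"z":0.4,"turn":0},{"x":0,"y":0,"z":0.2,"turn":0}]'
python3 -m crank '[{"x":0,"y":0,"z":0.1,"turn":0},{"x":0,"y":0,"z":0,"turn":0},{"x":0,"y":0,"z":0,"turn":0}]'
```

```text
time: 8.0
tool_pos: [0.5057, 0.1778, 0.1635]
tool_rot: [-0.0, 0.184, 0.983, -0.0]
contact_force: [-0.4, -0.4, -1.0]
gripper_width: 0.168
grasp_force: 58.8
time: 8.3
tool_pos: [0.506, 0.1779, 0.1634]
tool_rot: [0.0, 0.184, 0.983, 0.0]
contact_force: [-0.2, -0.6, -0.1]
gripper_width: 0.169
grasp_force: 58.8
```

```bash
python3 -m crank '[{"x":0,"y":0,"z":0.4,"turn":0},{"x":0,"y":0,"z":0.4,"turn":0},{"x":0,"y":0,"z":0.4,"turn":0},{"x":0,"y":0,"z":0.4,"turn":0},{"x":0,"y":0,"z":0.3,"turn":0}]'
python3 -m crank '[{"x":0,"y":0,"z":0.1,"turn":0},{"x":0,"y":0,"z":0.1,"turn":0},{"x":0,"y":0,"z":0,"turn":0}]'
```

```text
time: 8.8
tool_pos: [0.5057, 0.1778, 0.1436]
tool_rot: [-0.0, 0.184, 0.983, -0.0]
contact_force: [-0.9, -0.0, -1.4]
gripper_width: 0.167
grasp_force: 58.8
time: 9.1
tool_pos: [0.5059, 0.1778, 0.1422]
tool_rot: [-0.0, 0.184, 0.983, -0.0]
contact_force: [-0.2, -0.1, -1.2]
gripper_width: 0.167
grasp_force: 58.8
```

Not seated yet; press down in 1 mm steps.

```bash
python3 -m crank '[{"x":0,"y":0,"z":0.1,"turn":0},{"x":0,"y":0,"z":0,"turn":0}]'
python3 -m crank '[{"x":0,"y":0,"z":0.1,"turn":0},{"x":0,"y":0,"z":0,"turn":0}]'
python3 -m crank '[{"x":0,"y":0,"z":0.05,"turn":0},{"x":0,"y":0,"z":0,"turn":0}]'
```

```text
time: 9.3
tool_pos: [0.5059, 0.1778, 0.1413]
tool_rot: [-0.0, 0.184, 0.983, -0.0]
contact_force: [0.2, -0.2, -1.2]
gripper_width: 0.169
grasp_force: 58.8
time: 9.5
tool_pos: [0.5062, 0.1779, 0.1406]
tool_rot: [0.0, 0.184, 0.983, 0.0]
contact_force: [1.3, -0.1, -0.6]
gripper_width: 0.172
grasp_force: 59.0
time: 9.7
tool_pos: [0.5062, 0.1779, 0.1405]
tool_rot: [0.0, 0.184, 0.983, 0.0]
contact_force: [-1.4, -0.6, 3.8]
gripper_width: 0.173
grasp_force: 59.1
```

```bash
python3 -m crank '[{"x":0,"y":-0.2,"z":0,"turn":-0.03},{"x":-0.02,"y":-0.45,"z":0,"turn":-0.07},{"x":-0.03,"y":-0.65,"z":0,"turn":-0.1},{"x":-0.03,"y":-0.65,"z":0,"turn":-0.1},{"x":0,"y":0,"z":0,"turn":0}]'
cat > arc.py <<'E'
from plant import manip
import numpy as np
s=manip.state();x,y,z=s['tool_pos'];q=s['tool_rot'];A=np.array([.5669,.1547])
a=2*np.arctan2(q[2],q[1]);r=np.array([x,y])-A
print('t',s['time'],'pol',np.hypot(*r),np.arctan2(r[1],r[0])%6.2832-2.777,'toolx',a%6.2832-2.777,'z',z,'F',s['contact_force'],'w',s['gripper_width'],'q6',s['joint_pos'][5])
E
python3 arc.py
```

```text
time: 10.2
tool_pos: [0.5025, 0.1593, 0.1406]
tool_rot: [0.001, 0.035, 0.999, 0.001]
contact_force: [2.1, 3.4, 1.5]
gripper_width: 0.17
grasp_force: 59.2
t 10.2 pol 0.06454452914037305 0.2932390091750672 toolx 0.2940806282903683 z 0.14056356766635575 F [2.06975396 3.42832516 1.47774575] w 0.16995890433436006 q6 -1.3355922518296894
```

```bash
python3 -m crank '[{"x":-0.04,"y":-0.65,"z":0,"turn":-0.1},{"x":-0.04,"y":-0.65,"z":0,"turn":-0.1},{"x":-0.04,"y":-0.65,"z":0,"turn":-0.1},{"x":-0.04,"y":-0.65,"z":0,"turn":-0.1},{"x":0,"y":0,"z":0,"turn":0}]'; python3 arc.py
```

```text
time: 10.7
tool_pos: [0.5062, 0.1339, 0.1406]
tool_rot: [0.001, -0.163, 0.987, 0.001]
contact_force: [1.5, 4.8, 2.8]
gripper_width: 0.174
grasp_force: 59.1
t 10.7 pol 0.06415000486812453 0.6943419496876957 toolx 0.6923392700783557 z 0.1405991579886669 F [1.53993621 4.8427645  2.81047893] w 0.17444585915872077 q6 -1.7835724270305686
```

```bash
python3 -m crank '[{"x":-0.03,"y":-0.65,"z":0,"turn":-0.1},{"x":-0.03,"y":-0.65,"z":0,"turn":-0.1},{"x":-0.03,"y":-0.65,"z":0,"turn":-0.1},{"x":-0.03,"y":-0.65,"z":0,"turn":-0.1},{"x":-0.01,"y":-0.4,"z":0,"turn":-0.06}]'
python3 -m crank '[{"x":0,"y":0,"z":0,"turn":0},{"x":0,"y":0,"z":0,"turn":0},{"x":0,"y":0,"z":0,"turn":0}]'; python3 arc.py
python3 - <<'E'
from plant import manip
from h import *
n,c=[],[]
for k in('wrist','top'):
    m=manip.camera_model(k);p,d=manip.grab_frame(k);np.savez(f'pics/{k}4.npz',p=p,d=d,K=m['mtx'],k=m['k1'],T=m['world_to_cam']);c.append(p)
a=cv2.resize(c[0][130:270,180:320,::-1],(420,420),interpolation=cv2.INTER_CUBIC);b=cv2.resize(c[1][170:230,170:230,::-1],(360,420),interpolation=cv2.INTER_CUBIC)
cv2.imwrite('pics/w4.png',np.hstack([a,b]))
E
```

```text
time: 11.2
tool_pos: [0.5214, 0.1096, 0.1406]
tool_rot: [0.001, -0.385, 0.923, 0.002]
contact_force: [-0.4, 7.4, 4.1]
gripper_width: 0.17
grasp_force: 59.4
time: 11.5
tool_pos: [0.5214, 0.1097, 0.1406]
tool_rot: [0.001, -0.383, 0.924, 0.001]
contact_force: [-0.9, 6.2, 4.1]
gripper_width: 0.173
grasp_force: 59.4
t 11.5 pol 0.06402125468829904 1.1447693099447314 toolx 1.1512201468867995 z 0.14058118735831715 F [-0.89220041  6.19479869  4.12083383] w 0.17295950013180478 q6 -2.292320515319893
```

View pics/w4.png

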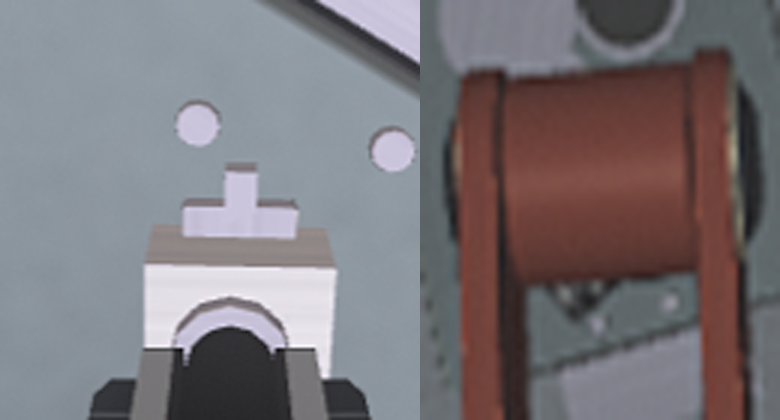

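Left (3x crop of the wrist view): the pointer is at about (241,185), the third stud at (198,126) and the second stud already passed at (392,150). About 0.1 rad remains.

```bash
cat > meas.py <<'E'
from h import *
np.set_printoptions(precision=4,suppress=True)
def meas(f,pts,px,A=np.array([.5669,.1547])):
    z=np.load(f);m=dict(mtx=z['K'],k1=float(z['k']),world_to_cam=z['T'])
    for n,a in pts.items():
        u=px(a);d=z['d'][int(round(u[1])),int(round(u[0]))];c,r=ray(m,u);P=c+r*d
        v=P[:2]-A;print(n,P,'r',np.hypot(*v),'ang',np.arctan2(v[1],v[0])%6.2832-2.777)
E
python3 - <<'E'
from meas import *
px=lambda a:(np.array(a)+.5)/3-.5+[180,130]
meas('pics/wrist4.npz',dict(stud3=(198,126),stud2=(392,150),ptr_tip=(241,174),ptr_mid=(240,200),arm_mid=(240,222),bossL=(150,270),bossR=(331,270),bossmid=(240,285)),px)
E
```

```text
stud3 [0.5022 0.0814 0.0958] r 0.09780796018242778 ang 1.2124726683642222
stud2 [0.4782 0.1127 0.0948] r 0.09811017471230422 ang 0.8064979536741324
ptr_tip [0.4999 0.0909 0.1108] r 0.09246851915195055 ang 1.1255769539168057
ptr_mid [0.5039 0.0947 0.11  ] r 0.08704842039377252 ang 1.125743886589483
arm_mid [0.5069 0.0977 0.1104] r 0.08277068142061676 ang 1.1242865289858095
bossL [0.5207 0.0888 0.1252] r 0.08048961676779104 ang 1.3244173741426346
bossR [0.4983 0.1119 0.1241] r 0.08085131021209793 ang 0.9231094754813896
bossmid [0.5113 0.1019 0.1259] r 0.07668973686183474 ang 1.124549773064865
```

```bash
python3 -m crank '[{"x":-0.01,"y":-0.27,"z":0,"turn":-0.04},{"x":-0.01,"y":-0.29,"z":0,"turn":-0.045},{"x":0,"y":0,"z":0,"turn":0},{"x":0,"y":0,"z":0,"turn":0},{"x":0,"y":0,"z":0,"turn":0}]'; python3 arc.py
python3 - <<'E'
from plant import manip
from h import *
k='wrist';m=manip.camera_model(k);p,d=manip.grab_frame(k);np.savez(f'pics/{k}5.npz',p=p,d=d,K=m['mtx'],k=m['k1'],T=m['world_to_cam'])
cv2.imwrite('pics/w5.png',cv2.resize(p[130:270,180:320,::-1],(420,420),interpolation=cv2.INTER_CUBIC))
E
```

```text
time: 12.1
tool_pos: [0.5251, 0.1062, 0.1405]
tool_rot: [0.001, -0.422, 0.907, 0.002]
contact_force: [-2.4, 7.0, 5.2]
gripper_width: 0.17
grasp_force: 59.4
t 12.1 pol 0.0640282751643077 1.2243156581993135 toolx 1.2363167594976465 z 0.14054071706466964 F [-2.37776045  6.96045163  5.22113744] w 0.17002692614116088 q6 -2.384833668382647
```

View pics/w5.png

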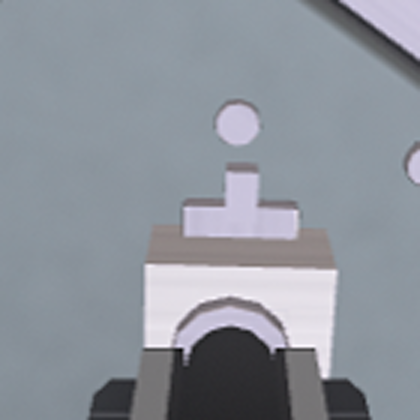

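The pointer at (242,175) now points at the third stud at (238,124). I'll check the residual with depth.

```bash
python3 - <<'E'
from meas import *
px=lambda a:(np.array(a)+.5)/3-.5+[180,130]
meas('pics/wrist5.npz',dict(stud3=(238,124),ptr_tip=(242,176),ptr_mid=(240.5,200),bossmid=(240,285)),px)
E
```

```text
stud3 [0.502  0.0811 0.0959] r 0.09808859458988378 ang 1.2126397190871647
ptr_tip [0.5054 0.086  0.1112] r 0.09222535780154302 ang 1.2049540118198663
ptr_mid [0.5085 0.0894 0.1115] r 0.08760781787391503 ang 1.2063228581612653
bossmid [0.5158 0.0976 0.1257] r 0.07661591357808226 ang 1.2053251990669724
```

```bash
python3 -m crank '[{"x":0,"y":-0.05,"z":0.02,"turn":0},{"x":0,"y":0,"z":0,"turn":0},{"x":0,"y":0,"z":0,"turn":0},{"x":0,"y":0,"z":0,"turn":0}]'; python3 arc.py
python3 - <<'E'
from meas import *
from plant import manip
k='wrist';m=manip.camera_model(k);p,d=manip.grab_frame(k);np.savez(f'pics/{k}6.npz',p=p,d=d,K=m['mtx'],k=m['k1'],T=m['world_to_cam'])
px=lambda a:(np.array(a)+.5)/3-.5+[180,130]
meas('pics/wrist6.npz',dict(stud3=(242,124),ptr_tip=(242,176),ptr_mid=(240.5,200),collar=(230,318),collarL=(190,345),boss=(240,285)),px)
g=cv2.cvtColor(p,cv2.COLOR_RGB2GRAY)[160:182,245:275]
for b,s in blobs(g>175,(245,160),10):print(b,s,(b-[180,130]+.5)*3)
E
```

```text
time: 12.55
tool_pos: [0.5255, 0.1059, 0.1405]
tool_rot: [0.001, -0.422, 0.906, 0.002]
contact_force: [-2.0, 7.0, 4.9]
gripper_width: 0.17
grasp_force: 59.4
t 12.55 pol 0.06398239746825753 1.2312653246247356 toolx 1.236345618001108 z 0.1405412891239568 F [-1.96837505  7.03847856  4.94773011] w 0.16986553765083834 q6 -2.3854737343161965
stud3 [0.5016 0.0812 0.0969] r 0.09832211735654983 ang 1.2092251137080403
ptr_tip [0.5057 0.0857 0.1115] r 0.09227558190554587 ang 1.209771004879387
ptr_mid [0.5089 0.0891 0.1115] r 0.08754423341282512 ang 1.211282794093758
collar [0.5205 0.0997 0.1295] r 0.07196987706354825 ang 1.2342504348472163
collarL [0.5292 0.0991 0.1297] r 0.06712562326423041 ang 1.3396597385641273
boss [0.5162 0.0974 0.1257] r 0.07657127263445042 ang 1.21101320107043
[259.4126 171.2308] [  8   5  14  13 143] [239.7378 125.1923]
```

```bash
python3 -c "
from plant import manip
print(manip.job_done())"
```

```text
the job is handed in; nothing more can be done
None
```

The job is handed in at about 12.6 s: the handle is seated in the eyelet with its collar on the boss, the cover is held with its pointer at the third stud, and the plug, bin and carton were not touched.

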